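# Draw the filter plate from the filtration unit and hold it over the light pad

## Task

The filter plate has to be checked against the light: on the bench filtration unit, swing the toggle clamp's upright handle fully back, away from the unit, to free the cover, lift the cover flap up and over until it lies open against its stop by itself, then draw the filter plate out by its bail, keeping it level. Finish while holding it, level and still, about 10 cm above the middle of the light pad: do not set it down or let go. Leave the clamp and the cover open and everything else on the bench where it stands.

Things in the scene. Friction and masses are not known exactly. Their poses are not given: they have to be found in the camera images.
- filter_unit: Fixed stainless filtration unit: housing 160 x 140 mm (x, y), rim 74 mm above the bench. Origin at the centre of its underside on the bench. Its x axis points from the front (cover grip) to the back (hinge), y to its left; the toggle clamp is on its right (-y) side near the front. With its cover open: a recess 126 x 106 mm, 24 mm deep, holding the filter plate. At the left a drain barb reaches out to y = 114 mm, 30 mm high.
- clamp_handle (a joint): Toggle clamp handle, rad: 0 = locked past dead centre (handle upright, clamp bar down on the cover's flange, which it holds fast), 1.6 = fully back at its stop (handle level, pointing away from the unit to its -y side). It turns about the unit's x axis through clamp_pivot, needs about 3 N at the grip and stays where it is left. As it goes back a spring swings the clamp bar upright, out of the cover's way.
- clamp_grip (a point): Point on the axis of the handle's black rubber sleeve (18 mm thick, 66 mm long, upright when locked), 28 mm below the sleeve's end. Locked, it lies 92 mm above clamp_pivot and 4 mm to the unit's -y; 74 mm free between sleeve and cover flange, with the clamp bar (up to 110 mm above the bench) below that gap.
- clamp_pivot (a point): Axis of the clamp handle (parallel to the unit's x axis), at x = -45, y = -131, z = 66 mm in the unit's frame. Beside it, nearer the unit, the clamp's side plates reach up to 108 mm and the raised clamp bar up to about 150 mm above the bench.
- cover (a joint): Cover flap hinge, rad: 0 = shut, 1.9 = open against its stop, leaning back past upright. A loose hinge: it falls shut when let go below about 1.3 rad and falls open on its stop beyond about 1.5. Cover 0.35 kg: about 2 N to lift at the grip.
- cover_grip (a point): Middle of the black round grip at the cover's front edge: a 20 mm thick, 46 mm long bar that points away from the hinge (forward when shut, up when upright), 192 mm from the hinge axis, 78 mm above the bench when shut. From this point it runs 24 mm to its free end and 22 mm to its root, the cover's flange edge lies 30 mm away towards the hinge. Shut, there is free space under the grip down to the bench.
- cover_hinge (a point): On the cover's hinge axis (parallel to the unit's y axis) at the back of the unit: x = 82, y = 0, z = 76 mm in the unit's frame. The cover is a hood 140 mm wide, its flat top 35 mm above the rim when shut.
- filter_plate: Loose steel filter plate, framed wire screen 122 x 102 x 6 mm (x, y, z), about 0.25 kg, lying in the unit's recess (underside 50 mm above the bench, 2 mm play all round), hidden until the cover is open. Origin at the centre of its underside, z axis up when level.
- plate_bail (a point): Middle of the filter plate's bail: a round bar 12 mm thick and 84 mm long, parallel to the plate's x axis, 42 mm above its underside over its centre, on two posts at 36 mm either side. In the unit the bail stands 92 mm above the bench, 18 mm above the rim.
- light_pad: Fixed flat light pad 150 x 150 x 11.5 mm: grey bezel, white lit face. Origin at the centre of its underside on the bench.
- pad_face (a point): Centre of the light pad's lit face, 11.5 mm above the bench.
- petri_dish: Bystander: covered dish, 92 mm across, 15 mm high. Origin at the centre of its underside.
- well_plate: Bystander: clear six-well plate 85 x 127 x 20 mm. Origin at the centre of its underside.
- forceps: Bystander: steel forceps 133 mm long, 14 mm wide, 6 mm high, lying flat along their x axis. Origin near their middle, underneath.
- sample_box: Bystander: white box with a grid of cells, 100 x 100 x 50 mm. Origin at the centre of its underside.
- jar_short_fill: Bystander: lidded glass jar 68 mm across, 127 mm high, little in it. Origin at the centre of its underside.
- jar_full: Bystander: lidded glass jar 68 mm across, 127 mm high, well filled. Origin at the centre of its underside.
- tip_box: Bystander: pipette tip box 122 x 84 x 88 mm. Origin at the centre of its underside.
Mind the look-alikes: they are no part of the job. Of the things like the light_pad, leave any that is blue or pink; of the rest the larger one is meant.

How it is judged:
By the outcome, as a careful person would: the job done as asked, in the order asked, and still so for the second after the job is handed in, while the arm keeps its last pose, push and grip.
It also fails if it takes over 72 s, if anything falls off the work surface, if the arm or the gripper's body presses on something with over 40 N, if the wrist force passes 120 N, or if a joint passes its speed limit or range.

## Robot

A 7-joint arm with a two-finger parallel gripper is mounted at the origin on the work surface. World frame = base frame: x ahead of the robot, y to its left, z up, the work surface at z = 0. Lengths are in mm, angles in rad, forces in N, time in s.
With the tool pointing down it reaches from about 350 to 775 mm from the base axis. Payload 3.1 kg.
Tool frame: the origin (TCP) lies midway between the tips of the shut fingers; the grasp point (between the pads) lies 19 mm behind it; z points along the fingers, y is the direction in which the jaws open and shut (so a half turn about z gives the same grasp; the last joint's range is limited). The gripper opens to 85 mm and grips with 20 to 120 N. Pads are 22 mm wide; open, the fingers measure 114 mm over their backs; the gripper's body (76 mm by 85 mm) begins 54 mm behind the grasp point. The pads swing forward as they close: fully open they stand 13 mm farther back than shut.
Start: joints at [-1.231, 0.311, 0.014, 1.512, -0.004, 1.319, -0.027], TCP at [204.9, 510.425, 231.304] pointing down, gripper open.
Joint ranges: [-2.7, 2.7], [-0.3, 1.91], [-1.27, 1.3], [0.12, 2.57], [-1.44, 4.58], [0.2, 2.03], [-3.05, 3.05]. Speed limits (rad/s): [2.79, 2.79, 3.14, 3.14, 3.14, 3.14, 3.14].

## Interface

Orientations are given as a rotation vector (axis times angle).
In Python, from plant import get_state, read_camera, camera_info, close_job, recognise, landmark_of gives the robot as it stands.
- The arm moves only by the tool apply_moves, never from a script. Its argument "steps" is a list of rows, each a list of 5 numbers: the finger opening in mm, from 0 to 85.4, then the shift along the tool's x, y, z in mm, then the turn about the tool's z in degrees. A call has 1 to 8 rows; each row is the pose to reach, as a shift and turn from the pose commanded when the call began, along the tool's axes at that moment; what a row does not reach only later rows make up. A row lasts 1/10 s, in which the tool goes at most 50 mm and 8.59 degrees, less where a joint would pass 70% of its speed; a pose out of reach is approached as far as the arm can. A call with a gripper value outside its range is refused whole. The fingers move at their own pace and stop on an object; "newtons" is the grip in N (left out, the last holds). Time passes only in rows, so rows that repeat a pose let the fingers close. It gives the time, the measured TCP pose, the force and the opening at its end, in the units of the state.
- get_state(): the state, without advancing time (a new reading comes with each control period).
- read_camera(name): name is "scene" or "top" or "wrist"; returns (picture, depth): 400x640x3 uint8, red, green, blue; 400x640 float32, mm along the optical axis (not along the pixel's ray), 0 where there is no reading.
- camera_info(name): a dict with "fx", "fy", "cx", "cy" (pixels), "R" (3x3) and "t" (3): a world point X has camera coordinates R X + t. Camera axes: x right, y down, z forward; pixel columns grow to the right and rows downward; lengths in mm; the calibration is good to about 2 mm. A picture is of the moment at which its call begins: read the wrist's pose just before it. camera_info takes no time and is no camera call; for the wrist camera it gives the pose at the moment of the call.
- close_job(): hands the job in, once; it reports no verdict.
Trained networks look in the newest picture that a camera, given by its name, has taken for a name from the list of things; names that differ only in an ending like _2 or _b are one class to them, and where a whole thing is asked for, a point or a joint stands for the part that bears it (a point fixed in the world has none). Each returns a list of dicts, best first, with "conf" (0 to 1); they miss things now and then, are a little off and sometimes report something else, mostly with a low value. They report only what shows in the picture. A call takes as long as a camera call. They do not tell look-alikes from the thing itself.
- recognise(camera, target): "rect" ([left, top, right, bottom] in pixels, round what is visible of it).
- landmark_of(camera, target): "centre" ([column, row] in pixels: a listed point, or the origin of a listed thing).
The state is a dict: "time_s": time; "q": joint angles; "joint_vel": joint speeds; "effort": joint torques, N m; "eef_pos": TCP position; "tool_rot": TCP orientation; "wrist_force": force on the tool from outside, world axes, zero at the start; "torque": the same for the moment, N m; "gripper_width": finger opening in mm.
Only numpy, scipy, OpenCV 4.12 (cv2) and the standard library are available. Lean on these libraries where they do the work, as an engineer would, in place of code of your own. Each camera call takes 0.05 s, during which the arm holds its last target. There are 200 camera calls.

## Working session

There is one attempt and no reset: what is moved stays moved. The work goes in short steps, Python scripts to look and compute and a tool call to move; the robot and the scene stay as the last step left them, time stands still between calls to the robot, and variables do not carry over. Pictures are saved under pics/ and viewed, about 8 in all and at most 12, crops included, and the job is handed in when it is done.

Besides the shell and the picture viewer there is one more tool, called after ">>>" in YAML: its name, and indented under it one key for each argument. apply_moves: Moves the arm, as the interface text tells. Its arguments: {"type":"object","properties":{"steps":{"type":"array"},"newtons":{"type":"number"}},"required":["steps"]}

```bash
ls; mkdir -p pics
cat > h.py <<'E'
import numpy as np, cv2
from scipy.spatial.transform import Rotation as Ro
from plant import *
def w(ci,px,d):
    c=np.array([(px[0]-ci['cx'])/ci['fx']*d,(px[1]-ci['cy'])/ci['fy']*d,d]); return np.array(ci['R']).T@(c-np.array(ci['t']))
def proj(ci,X):
    c=np.array(ci['R'])@np.array(X)+np.array(ci['t']); return np.array([c[0]/c[2]*ci['fx']+ci['cx'],c[1]/c[2]*ci['fy']+ci['cy']])
def onz(ci,px,z):
    a=w(ci,px,0.);b=w(ci,px,1000.); return a+(b-a)*(z-a[2])/(b[2]-a[2])
def save(n,p): cv2.imwrite('pics/'+n+'.png',cv2.cvtColor(p,cv2.COLOR_RGB2BGR))
E
cat > a.py <<'E'
from h import *
np.set_printoptions(precision=1,suppress=True)
print(get_state())
for c in ('scene','top'):
    p,d=read_camera(c); ci=camera_info(c); save(c+'0',p); np.savez('pics/'+c+'0.npz',p=p,d=d)
    for n in ('filter_unit','clamp_grip','clamp_pivot','cover_grip','cover_hinge','light_pad','pad_face'):
        for r in landmark_of(c,n)[:3]:
            u,v=np.round(r['centre']).astype(int); 
            if 0<=u<640 and 0<=v<400: print(c,n,round(r['conf'],2),(u,v),w(ci,r['centre'],d[v,u]) if d[v,u] else None)
E
python3 a.py
```

```text
pics
{'time_s': 0.0, 'q': array([-1.2,  0.3,  0. ,  1.5, -0. ,  1.3, -0. ]), 'joint_vel': array([ 0., -0.,  0., -0., -0.,  0., -0.]), 'effort': array([  0. , -38. ,   0.1, -23.1,   0. ,   0. ,   0. ]), 'eef_pos': array([204.7, 509.7, 230.2]), 'tool_rot': array([-0.6, -3.1,  0. ]), 'wrist_force': array([-0.4, -0.1,  0.4]), 'torque': array([-0., -0., -0.]), 'gripper_width': 85.89275710032223}
scene filter_unit 0.66 (np.int64(262), np.int64(291)) [ 573.5 -147.    92. ]
scene clamp_grip 0.7 (np.int64(277), np.int64(181)) [368.6 246.2  21.5]
scene clamp_grip 0.6 (np.int64(203), np.int64(289)) [ 495.5 -238.5  182.5]
scene clamp_pivot 0.55 (np.int64(209), np.int64(308)) [ 476.4 -232.2   67.8]
scene clamp_pivot 0.41 (np.int64(276), np.int64(180)) [361.8 253.5  14.3]
scene clamp_pivot 0.22 (np.int64(345), np.int64(209)) [617.  244.3  11.9]
scene cover_grip 0.58 (np.int64(223), np.int64(255)) [ 426.8 -103.7   85.8]
scene cover_hinge 0.63 (np.int64(285), np.int64(286)) [607.7 -98.8  66.6]
scene light_pad 0.82 (np.int64(342), np.int64(208)) [609.1 243.8  10.2]
scene light_pad 0.66 (np.int64(378)
[... 479 characters left out ...]
ivot 0.53 (np.int64(453), np.int64(228)) [ 475.7 -225.1  104.3]
top cover_grip 0.93 (np.int64(407), np.int64(247)) [422.  -93.7  80.2]
top cover_hinge 0.85 (np.int64(404), np.int64(183)) [ 634.4 -107.2    0.8]
top cover_hinge 0.47 (np.int64(333), np.int64(147)) [727.6 124.   85.8]
top light_pad 0.77 (np.int64(233), np.int64(211)) [542.5 438.7  14.4]
top light_pad 0.7 (np.int64(479), np.int64(161)) [ 695.5 -336.7   38.9]
top light_pad 0.65 (np.int64(291), np.int64(187)) [616.9 255.1  15.9]
top pad_face 0.89 (np.int64(230), np.int64(208)) [553.  450.    9.1]
top pad_face 0.83 (np.int64(173), np.int64(200)) [580.1 634.8   1.5]
top pad_face 0.73 (np.int64(293), np.int64(192)) [601.1 248.5  12.4]
```

Run:
```python
import cv2,numpy as np
t=cv2.imread('pics/top0.png');s=cv2.imread('pics/scene0.png')
cv2.imwrite('pics/t_c.png',cv2.resize(t[100:340,130:530],None,fx=2,fy=2,interpolation=cv2.INTER_CUBIC))
cv2.imwrite('pics/s_c.png',cv2.resize(s[100:370,140:500],None,fx=2.2,fy=2.2,interpolation=cv2.INTER_CUBIC))
```

```text
(no output)
```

View pics/t_c.png

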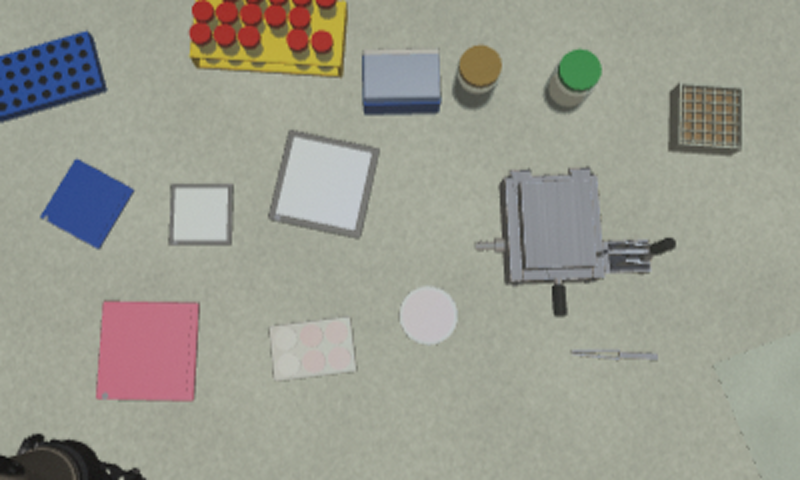

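View pics/s_c.png

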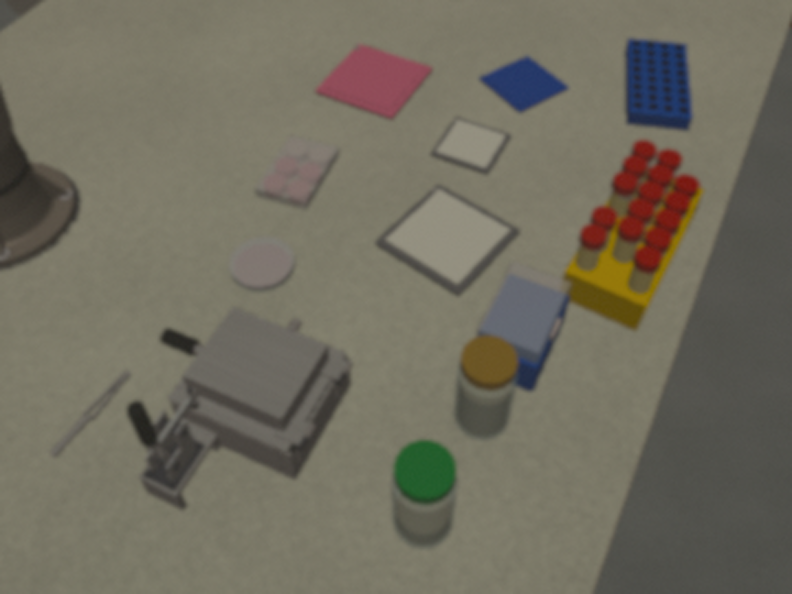

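The views show the unit at about (520, -95) with its axes nearly along the world's. The meant light pad is the large grey-bezel one at crop pixel (325, 183); the smaller white, blue and pink ones are decoys. Next I fit the unit's pose from depth.

```bash
cat > b.py <<'E'
from h import *
np.set_printoptions(precision=1,suppress=True)
for c in ('top','scene'):
    z=np.load(f'pics/{c}0.npz'); d=z['d'].astype(float);p=z['p'].astype(int); ci=camera_info(c)
    v,u=np.mgrid[:400,:640]; C=np.stack([(u-ci['cx'])/ci['fx']*d,(v-ci['cy'])/ci['fy']*d,d],-1)
    W=(C-np.array(ci['t']))@np.array(ci['R']); np.save(f'pics/{c}W.npy',W)
    inb=lambda x0,x1,y0,y1,z0,z1:(d>0)&(W[...,0]>x0)&(W[...,0]<x1)&(W[...,1]>y0)&(W[...,1]<y1)&(W[...,2]>z0)&(W[...,2]<z1)
    m=inb(420,660,-190,0,100,120); q=W[m]; print(c,'cover',m.sum(),np.median(q[:,2]),cv2.minAreaRect(q[:,:2].astype(np.float32)))
    m=inb(400,660,-190,0,60,120); q=W[m]; print(c,'body',m.sum(),cv2.minAreaRect(q[:,:2].astype(np.float32)))
    dark=p.max(-1)<60
    m=inb(380,480,-140,-50,40,110)&dark; q=W[m]; print('cgrip',m.sum(),q.mean(0),q.min(0),q.max(0))
    m=inb(420,560,-300,-180,90,220)&dark; q=W[m]; print('hgrip',m.sum(),q.mean(0),q.min(0),q.max(0))
    m=inb(500,720,140,360,-5,25)&(p.min(-1)>165); q=W[m]; print('pad',m.sum(),q.mean(0),cv2.minAreaRect(q[:,:2].astype(np.float32)))
    for x in([0,0,0],ci['R'].T@-ci['t']): pass
    print('campos',np.array(ci['R']).T@-np.array(ci['t']),ci['fx'],ci['R'])
s=get_state();ci=camera_info('wrist');print('wrist cam in tool',Ro.from_rotvec(s['tool_rot']).inv().apply(np.array(ci['R']).T@-np.array(ci['t'])-s['eef_pos']),Ro.from_rotvec(s['tool_rot']).as_matrix(),ci['fx'])
E
python3 b.py
```

```text
top cover 1600 110.46766769553554 ((524.6474609375, -115.1732177734375), (128.83641052246094, 143.04019165039062), 2.032661199569702)
top body 2698 ((507.6689147949219, -106.56733703613281), (211.73387145996094, 161.35105895996094), 2.5445070266723633)
cgrip 74 [415.5 -97.5  86. ] [ 395.7 -106.5   76.1] [434.3 -90.7  91.8]
hgrip 61 [ 483.5 -226.4  165.4] [ 476.7 -237.3   91.6] [ 491.8 -197.6  189.8]
pad 1551 [604.9 254.1  11.4] ((605.5524291992188, 254.19125366210938), (127.40877532958984, 126.64508056640625), 77.85823822021484)
campos [ 330.   156.7 1360.4] 432.51705602593125 [[-0.  -1.  -0. ]
 [-1.   0.  -0.2]
 [ 0.2  0.  -1. ]]
scene cover 2012 110.33458144028606 ((528.6246948242188, -115.97509765625), (129.02490234375, 144.59271240234375), 1.7456989288330078)
scene body 3499 ((510.0848083496094, -108.00242614746094), (218.82298278808594, 160.83404541015625), 2.667057752609253)
cgrip 82 [ 419.1 -104.6   85. ] [ 396.8 -110.9   79.3] [440.4 -95.4  90.2]
hgrip 140 [ 493.6 -234.8  157.5] [ 477.5 -242.5   95.2] [ 505.9 -200.8  188.1]
pad 0 [nan nan nan] ((0.0, 0.0), (0.0, 0.0), 0.0)
campos [ 908.5 -485.7  915.9] 382.69860555071165 [[ 0.9  0.5 -0. ]
 [ 0.3 -0.7 -0.7]
 [-0.3  0.6 -0.7]]
wrist cam in tool [  67.6    1.1 -142.9] [[-0.9  0.4  0. ]
 [ 0.4  0.9  0. ]
 [-0.   0.  -1. ]] 296.67494230846233b.py:13: RuntimeWarning: Mean of empty slice.
  m=inb(500,720,140,360,-5,25)&(p.min(-1)>165); q=W[m]; print('pad',m.sum(),q.mean(0),cv2.minAreaRect(q[:,:2].astype(np.float32)))
  ret = um.true_divide(
```

```bash
cat >> h.py <<'E'
np.set_printoptions(precision=1,suppress=True)
def st():
    s=get_state(); R=Ro.from_rotvec(s['tool_rot']); M=R.as_matrix()
    print('t',round(s['time_s'],2),'pos',s['eef_pos'],'xang',np.degrees(np.arctan2(M[1,0],M[0,0])).round(2),'zax',M[:,2].round(3),'F',s['wrist_force'],'g',round(s['gripper_width'],1),'q',s['q'].round(2)); return s,R
def sh(*T):
    s,R=st()
    for t in T: print(np.array(t),'->',R.inv().apply(np.array(t)-s['eef_pos']))
E
python3 -c "
from h import *
sh([540,-140,340])"
```

```text
t 0.8 pos [204.9 510.4 231.3] xang 158.13 zax [ 0.  0. -1.] F [-1.   0.6 -0.5] g 85.4 q [-1.2  0.3  0.   1.5 -0.   1.3 -0. ]
[ 540 -140  340] -> [-553.3 -478.8 -108.7]
```

>>> apply_moves:
  steps:
    - [40, 0, 0, -50, 0]
    - [40, -553, -479, -109, -24]
    - [40, -553, -479, -109, -24]
    - [40, -553, -479, -109, -24]
    - [40, -553, -479, -109, -24]
    - [40, -553, -479, -109, -24]
    - [40, -553, -479, -109, -24]
    - [40, -553, -479, -109, -24]

```text
time_s: 1.6
eef_pos: [364.2, 200.3, 309.8]
tool_rot: [-0.059, 3.14, 0.002]
wrist_force: [1.3, 0.2, -0.2]
gripper_width: 40.0
```

```bash
python3 -c "
from h import *
sh([540,-140,340])"
```

```text
t 1.6 pos [364.2 200.3 309.8] xang -177.86 zax [ 0.  0. -1.] F [ 1.3  0.2 -0.2] g 40.0 q [-0.8 -0.   0.2  1.7  0.   1.4  1.1]
[ 540 -140  340] -> [-163.  -346.5  -30.4]
```

>>> apply_moves:
  steps:
    - [0, -163, -347, -30, 0]
    - [0, -163, -347, -30, 0]
    - [0, -163, -347, -30, 0]
    - [0, -163, -347, -30, 0]
    - [0, -163, -347, -30, 0]
    - [0, -163, -347, -30, 0]
    - [0, -163, -347, -30, 0]
    - [0, -163, -347, -30, 0]

```text
time_s: 2.4
eef_pos: [539.9, -142.3, 339.5]
tool_rot: [-0.053, 3.141, -0.004]
wrist_force: [1.4, 0.6, -0.2]
gripper_width: -0.1
```

```bash
cat > c.py <<'E'
from h import *
import sys
n=sys.argv[1]
s,R=st(); ci=camera_info('wrist'); p,d=read_camera('wrist'); ci2=camera_info('wrist')
print('cam',ci['R'],np.array(ci['R']).T@-np.array(ci['t'])); save(n,p); np.savez('pics/'+n+'.npz',p=p,d=d,R=ci['R'],t=ci['t'])
for k in sys.argv[2:]:
    for r in landmark_of('wrist',k)[:2]:
        u,v=np.clip(np.round(r['centre']).astype(int),0,[639,399]); print(k,round(r['conf'],2),(u,v),w(ci,r['centre'],d[v,u]) if d[v,u] else None)
E
python3 c.py w1 filter_unit clamp_grip clamp_pivot cover_grip cover_hinge
```

```text
t 2.4 pos [ 539.9 -142.3  339.5] xang -178.05 zax [ 0. -0. -1.] F [ 1.4  0.6 -0.2] g -0.1 q [-0.2  0.3  0.6  1.3 -0.2  1.6  2. ]
cam [[-0.   1.  -0. ]
 [ 1.   0.   0.3]
 [ 0.3  0.  -1. ]] [ 472.7 -143.2  482.4]
filter_unit 0.98 (np.int64(354), np.int64(154)) [ 513.9 -103.1  110. ]
clamp_grip 0.68 (np.int64(238), np.int64(131)) [ 486.6 -225.1  185.9]
clamp_pivot 0.72 (np.int64(259), np.int64(126)) [ 483.5 -224.2   90.9]
clamp_pivot 0.62 (np.int64(400), np.int64(284)) [ 526.  -114.9  392.4]
cover_grip 0.86 (np.int64(361), np.int64(74)) [417.7 -98.   88.4]
cover_grip 0.25 (np.int64(288), np.int64(19)) [ 335.2 -197.     0.3]
cover_hinge 0.77 (np.int64(353), np.int64(220)) [637.8 -85.3  -0.3]
```

View pics/w1.png

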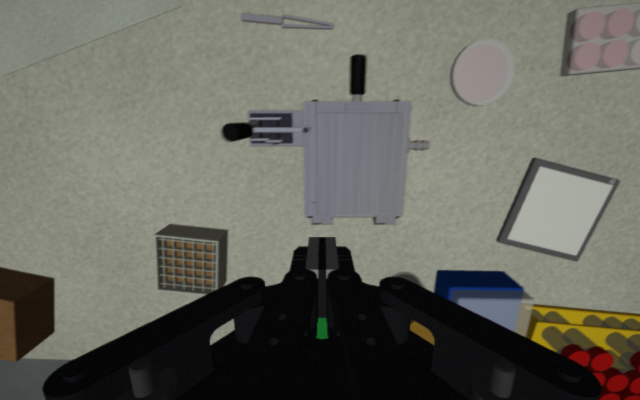

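The picture shows the cover grip at (358, 74), the handle sleeve's end at (238, 131) and the drain barb at (420, 145), with the clamp bar running from the sleeve to the cover. I refine these with depth.

```bash
cat > d.py <<'E'
from h import *
z=np.load('pics/w1.npz'); d=z['d'].astype(float);p=z['p'].astype(int); ci=camera_info('wrist'); ci['R'],ci['t']=z['R'],z['t']
v,u=np.mgrid[:400,:640]; C=np.stack([(u-ci['cx'])/ci['fx']*d,(v-ci['cy'])/ci['fy']*d,d],-1); W=(C-ci['t'])@ci['R']
dark=(p.max(-1)<60)&(v<240)
m=dark&(abs(u-358)<14)&(v<105)&(v>45)&(W[...,2]>60); q=W[m]; print('cgrip',m.sum(),q.mean(0),q.min(0),q.max(0)); print('axis',np.polyfit(q[:,0],q[:,1],1))
m=dark&(abs(u-240)<25)&(abs(v-130)<16); q=W[m]; print('h',m.sum(),q.mean(0),q.min(0),q.max(0)); q=q[q[:,2]>178];print('sleeve end',len(q),q.mean(0),q.min(0),q.max(0))
# cover/flange left edge & right edge rows
for r in range(90,226,12):
    row=W[r]; k=np.where((row[:,2]>50)&(u[r]>295)&(u[r]<425))[0]; t=k[(row[k,2]>104)]
    if len(k): print(r,'body y',row[k[0]],row[k[-1]],'top y',row[t[0]] if len(t) else '',row[t[-1]] if len(t) else '')
for c in range(315,405,12):
    col=W[:240,c]; k=np.where(col[:,2]>50)[0]; print(c,col[k[0]],col[k[-1]])
E
python3 d.py
```

```text
cgrip 539 [ 417.7 -102.1   88.3] [ 395.8 -143.2   76.6] [472.7 -92.8 482.4]
axis [ -0.  -87.7]
h 629 [ 486.8 -228.1  148.6] [ 469.9 -300.4   -0. ] [ 509.8 -143.2  482.4]
sleeve end 276 [ 486.9 -229.1  191.9] [ 472.7 -240.1  178.1] [ 495.7 -143.2  482.4]
90 body y [ 472.7 -143.2  482.4] [435.5 -90.9  83.7] top y [ 472.7 -143.2  482.4] [ 472.7 -143.2  482.4]
102 body y [ 452.3 -167.7   81. ] [447.4 -28.2  77.7] top y  
114 body y [ 467.1 -167.5   81.1] [462.4 -28.9  81.4] top y [ 472.7 -143.2  482.4] [463.5 -46.8 110.4]
126 body y [ 481.6 -166.8  108.3] [477.5 -28.   79.9] top y [ 481.6 -166.8  108.3] [477.4 -47.1 112.7]
138 body y [ 497.7 -167.    79.5] [ 472.7 -143.2  482.4] top y [ 495.1 -148.   111.2] [ 472.7 -143.2  482.4]
150 body y [ 513.4 -165.4   80.1] [508.7 -27.2  79.8] top y [ 509.7 -147.6  111.1] [506.2 -46.2 111.7]
162 body y [ 529.6 -165.1   79.6] [524.8 -26.8  80. ] top y [ 524.6 -147.1  110.8] [521.1 -44.6 111.3]
174 body y [ 545.9 -164.7   80.5] [541.3 -26.3  79.7] top y [ 539.8 -146.6  111.3] [536.4 -43.9 110.1]
186 body y [ 562.7 -164.4   80.5] [558.1 -25.9  80.1] top y [ 555.7 -146.2  109.4] [551.9 -43.7 110.4]
198 body y [ 580.5 -164.2   78.5] [575.4 -25.3  79.8] top y [ 571.1 -145.7  111.5] [567.8 -43.4 110.5]
210 body y [ 597.5 -162.3   80.5] [592.7 -25.1  80.5] top y [ 587.  -145.2  112.4] [584.1 -43.  110.5]
222 body y [ 614.4 -151.9   82.5] [610.9 -33.2  80.8] top y  
315 [ 447.1 -154.2   63.2] [ 529.1 -145.   347.8]
327 [ 450.  -138.2   80. ] [ 529.3 -139.1  347. ]
339 [ 472.7 -143.2  482.4] [ 607.1 -114.7   73.5]
351 [ 396.9 -110.3   77.6] [606.7 -97.2  72.8]
363 [ 472.7 -143.2  482.4] [606.2 -79.8  72.5]
375 [447.9 -76.4  79.1] [613.5 -63.1  80.6]
387 [ 472.7 -143.2  482.4] [613.1 -45.8  80.1]
399 [ 472.7 -143.2  482.4] [605.5 -27.8  74. ]
```

```bash
cat >> h.py <<'E'
def U(x,y,z,o=(529,-95.9),a=0.029): return [o[0]+x*np.cos(a)-y*np.sin(a),o[1]+x*np.sin(a)+y*np.cos(a),z]
E
python3 -c "
from h import *
sh(U(-45,-98,250),U(-45,-98,156))"
```

```text
t 2.7 pos [ 539.3 -136.8  339.2] xang -177.74 zax [-0.  0. -1.] F [-0.  -0.4 -0.5] g 0.0 q [-0.2  0.3  0.6  1.3 -0.2  1.6  2. ]
[ 486.9 -195.2  250. ] -> [ 54.7 -56.4  89.1]
[ 486.9 -195.2  156. ] -> [ 54.7 -56.5 183.1]
```

>>> apply_moves:
  steps:
    - [0, 27, -28, 20, 0.6]
    - [0, 55, -56, 50, 0.6]
    - [0, 55, -56, 90, 0.6]
    - [0, 55, -56, 130, 0.6]
    - [0, 55, -56, 160, 0.6]
    - [0, 55, -56, 183, 0.6]
    - [0, 55, -56, 183, 0.6]
    - [0, 55, -56, 183, 0.6]

```text
time_s: 3.5
eef_pos: [486.9, -195.1, 157.0]
tool_rot: [-0.046, 3.141, 0.001]
wrist_force: [0.4, 0.4, 0.7]
gripper_width: -0.1
```

```bash
python3 -c "
from h import *
sh(U(-45,-98,156))"
```

```text
t 3.5 pos [ 486.9 -195.1  157. ] xang -178.33 zax [ 0.  0. -1.] F [0.4 0.4 0.7] g -0.1 q [-0.1  0.3  0.6  1.7 -0.2  1.1  2.2]
[ 486.9 -195.2  156. ] -> [ 0.1 -0.   1. ]
```

>>> apply_moves:
  steps:
    - [0, 0, -13, 0, 0]
    - [0, 0, -25, 1, 0]
    - [0, 0, -36, 1, 0]
    - [0, 0, -49, 5, 0]
    - [0, 0, -62, 11, 0]
    - [0, 0, -73, 18, 0]
    - [0, 0, -83, 27, 0]
    - [0, 0, -83, 27, 0]

```text
time_s: 4.3
eef_pos: [486.5, -281.7, 127.3]
tool_rot: [0.036, -3.137, 0.001]
wrist_force: [-0.9, 1.0, -0.7]
gripper_width: -0.2
```

>>> apply_moves:
  steps:
    - [0, 0, -9, 10, 0]
    - [0, 0, -16, 22, 0]
    - [0, 0, -20, 30, 0]
    - [0, 0, -23, 39, 0]
    - [0, 0, -25, 48, 0]
    - [0, 0, -26, 55, 0]
    - [0, 0, -26, 60, 0]
    - [0, 0, -26, 63, 0]

```text
time_s: 5.1
eef_pos: [489.3, -306.3, 68.3]
tool_rot: [-0.042, 3.141, -0.001]
wrist_force: [-6.5, 3.5, 25.4]
gripper_width: -0.0
```

```bash
cat > e.py <<'E'
from h import *
st()
p,d=read_camera('scene'); save('s1',cv2.resize(p[200:360,150:390],None,fx=3,fy=3,interpolation=cv2.INTER_CUBIC))
E
python3 e.py
```

```text
t 5.1 pos [ 489.3 -306.3   68.3] xang -178.48 zax [ 0. -0. -1.] F [-6.5  3.5 25.4] g -0.0 q [ 0.1  0.6  0.6  1.7 -0.4  1.   2.4]
```

View pics/s1.png

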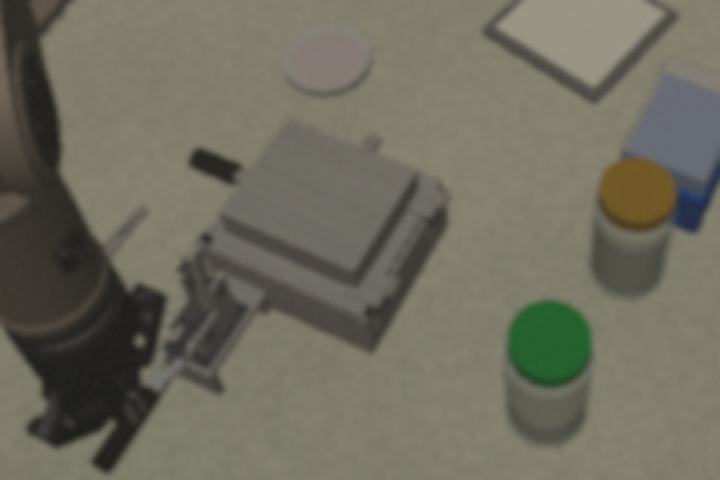

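The handle now lies level, pointing away, at lower left around (125, 430), with 25 N against its stop. I now retreat and go over the cover grip.

```bash
python3 -c "
from h import *
sh(U(-45,-207,250),U(-112,0,200),U(-112,0,58))"
```

```text
t 5.15 pos [ 489.2 -306.3   68.5] xang -178.49 zax [ 0. -0. -1.] F [-4.9  0.8 13.4] g -0.2 q [ 0.1  0.6  0.6  1.7 -0.4  1.   2.4]
[ 490.  -304.1  250. ] -> [  -1.     2.1 -181.5]
[417.  -99.1 200. ] -> [  66.6  209.  -131.6]
[417.  -99.1  58. ] -> [ 66.7 209.   10.4]
```

>>> apply_moves:
  steps:
    - [0, 0, 0, -50, 0]
    - [0, 0, 0, -100, 0]
    - [30, 0, 20, -145, 0]
    - [50, 15, 65, -170, 0]
    - [50, 40, 110, -170, 0]
    - [50, 67, 155, -160, 0]
    - [50, 67, 200, -140, 0]
    - [50, 67, 207, -134, 0]

```text
time_s: 5.95
eef_pos: [414.6, -93.0, 198.4]
tool_rot: [0.057, -3.138, -0.01]
wrist_force: [-0.2, 0.4, 0.1]
gripper_width: 49.8
```

```bash
python3 c.py w2 cover_grip; python3 -c "
from h import *
sh(U(-112,0,58))"
```

```text
t 5.95 pos [414.6 -93.  198.4] xang -177.94 zax [-0.  0. -1.] F [-0.2  0.4  0.1] g 49.8 q [-0.4  0.1  0.6  1.9 -0.1  1.2  1.9]
cam [[-0.   1.   0. ]
 [ 1.   0.   0.3]
 [ 0.3  0.  -1. ]] [347.9 -95.3 341.5]
cover_grip 0.66 (np.int64(316), np.int64(200)) [415.8 -96.6  87.3]
cover_grip 0.18 (np.int64(225), np.int64(112)) [ 343.2 -198.4    6.2]
t 6.05 pos [415.3 -96.1 198.6] xang -178.05 zax [-0.  0. -1.] F [ 0.4 -0.7  0.7] g 50.3 q [-0.3  0.1  0.6  1.9 -0.1  1.2  1.9]
[417.  -99.1  58. ] -> [ -2.2  -3.5 140.6]
```

View pics/w2.png

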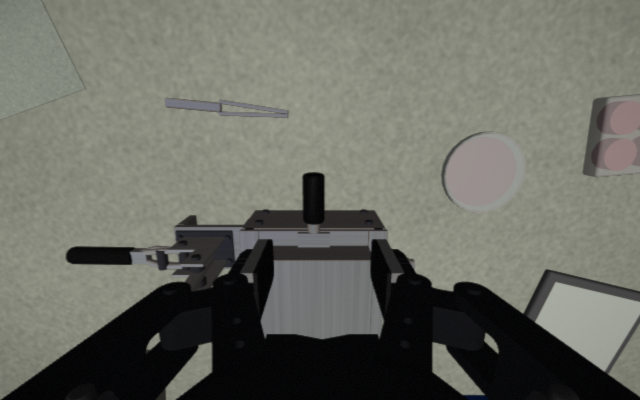

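The handle is fully back (sleeve at (70–130, 255)), the clamp bar is out of the way, and the cover grip is at (314, 200).

>>> apply_moves:
  steps:
    - [50, 0, -1, 40, 0]
    - [50, 0, -1, 80, 0]
    - [50, 0, -1, 115, 0]
    - [50, 0, -1, 138, 0]
    - [50, 0, -1, 141, 0]
    - [50, 0, -1, 141, 0]

```text
time_s: 6.65
eef_pos: [417.1, -102.6, 59.4]
tool_rot: [0.039, -3.141, 0.002]
wrist_force: [1.3, -1.4, -0.2]
gripper_width: 49.9
```

>>> apply_moves:
  newtons: 25
  steps:
    - [10, 0, 0, 0, 0]
    - [10, 0, 0, 0, 0]
    - [10, 0, 0, 0, 0]
    - [10, 0, 0, 0, 0]
    - [10, 0, 0, 0, 0]

```text
time_s: 7.15
eef_pos: [418.5, -100.4, 60.9]
tool_rot: [-0.043, 3.138, 0.003]
wrist_force: [-1.0, 2.9, 7.5]
gripper_width: 19.3
```

```bash
python3 -c "
from h import *
sh(U(-112,0,58))"
```

```text
t 7.15 pos [ 418.5 -100.4   60.9] xang -178.41 zax [ 0.  0. -1.] F [-1.   2.9  7.5] g 19.3 q [-0.3  0.3  0.6  2.1 -0.2  0.8  2. ]
[417.  -99.1  58. ] -> [1.4 1.3 2.8]
```

>>> apply_moves:
  steps:
    - [10, -1, 0, -23, 0]
    - [10, -6, 0, -46, 0]
    - [10, -12, 0, -68, 0]
    - [10, -22, 0, -90, 0]
    - [10, -34, 0, -110, 0]
    - [10, -48, 0, -128, 0]
    - [10, -65, 0, -144, 0]
    - [10, -65, 0, -144, 0]

```text
time_s: 7.95
eef_pos: [483.4, -98.2, 205.1]
tool_rot: [-0.046, 3.139, 0.002]
wrist_force: [-2.4, 4.3, 1.3]
gripper_width: 18.8
```

```bash
python3 -c "
from h import *
st()"
```

```text
t 7.95 pos [483.4 -98.2 205.1] xang -178.34 zax [ 0.  0. -1.] F [-2.4  4.3  1.3] g 18.8 q [-0.3  0.2  0.6  1.7 -0.1  1.2  1.9]
```

>>> apply_moves:
  steps:
    - [10, -18, 0, -15, 0]
    - [10, -38, 0, -27, 0]
    - [10, -59, 0, -37, 0]
    - [10, -81, 0, -44, 0]
    - [10, -104, 0, -48, 0]
    - [10, -127, 0, -50, 0]
    - [10, -144, 0, -49, 0]
    - [10, -144, 0, -49, 0]

```text
time_s: 8.75
eef_pos: [626.8, -93.5, 251.0]
tool_rot: [0.046, -3.14, -0.003]
wrist_force: [-0.7, 5.4, -1.9]
gripper_width: 19.0
```

```bash
sed -i 's/s1/s2/;s/\[200:360,150:390\]/[160:360,150:390]/' e.py; python3 e.py
```

```text
t 8.75 pos [626.8 -93.5 251. ] xang -178.32 zax [-0.  0. -1.] F [-0.7  5.4 -1.9] g 19.0 q [-0.2  0.5  0.6  1.2 -0.3  1.5  1.9]
```

View pics/s2.png

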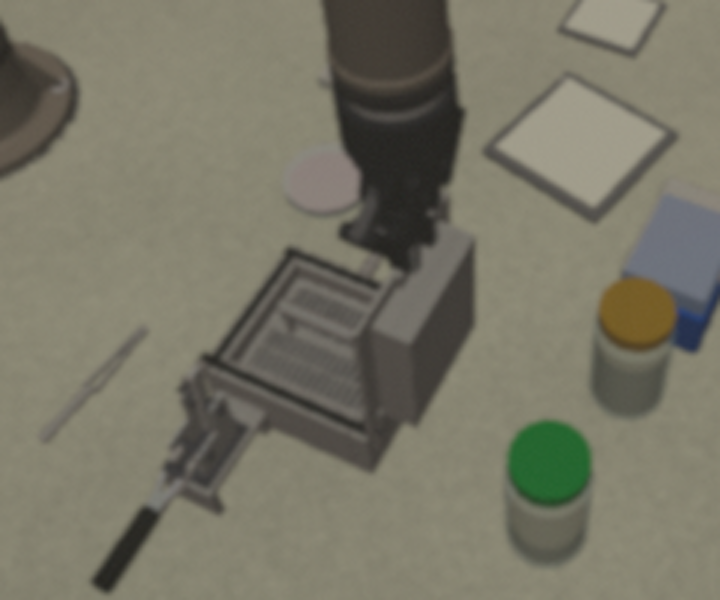

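The cover is upright with the recess and plate visible and the handle still back. I carry it a little further and release.

>>> apply_moves:
  steps:
    - [10, -15, 0, 1, 0]
    - [10, -30, 0, 5, 0]
    - [10, -30, 0, 5, 0]
    - [50, -30, 0, 5, 0]
    - [50, -30, 0, 5, 0]
    - [50, -30, 0, 5, 0]
    - [50, -30, 0, -30, 0]
    - [50, -30, 0, -70, 0]

```text
time_s: 9.6
eef_pos: [654.3, -95.5, 321.4]
tool_rot: [0.039, -3.137, -0.0]
wrist_force: [1.1, 0.2, 0.3]
gripper_width: 50.0
```

```bash
python3 -c "
from h import *
sh(U(-40,0,320),U(0,0,240))"
```

```text
t 9.6 pos [654.3 -95.5 321.4] xang -178.57 zax [-0.  0. -1.] F [1.1 0.2 0.3] g 50.0 q [-0.2  0.6  0.6  1.  -0.3  1.7  1.9]
[489.  -97.1 320. ] -> [165.3   2.5   2.2]
[529.  -95.9 240. ] -> [124.9   2.7  82. ]
```

>>> apply_moves:
  steps:
    - [50, 45, 2, -5, 0]
    - [50, 90, 2, 0, 0]
    - [50, 125, 2, 20, 0]
    - [50, 125, 2, 50, 0]
    - [50, 125, 2, 70, 0]
    - [50, 125, 2, 70, 0]
    - [50, 125, 2, 70, 0]

```text
time_s: 10.3
eef_pos: [530.8, -96.9, 253.0]
tool_rot: [-0.041, 3.141, -0.001]
wrist_force: [-0.3, 0.3, 1.3]
gripper_width: 50.0
```

```bash
python3 c.py w3 plate_bail filter_plate cover_grip; python3 -c "
from h import *
sh(U(0,0,73))"
```

```text
t 10.3 pos [530.8 -96.9 253. ] xang -178.52 zax [ 0. -0. -1.] F [-0.3  0.3  1.3] g 50.0 q [-0.3  0.3  0.6  1.5 -0.2  1.4  1.9]
cam [[-0.   1.  -0. ]
 [ 1.   0.   0.3]
 [ 0.3  0.  -1. ]] [463.5 -97.6 395.8]
plate_bail 0.84 (np.int64(320), np.int64(180)) [523.7 -98.1  98.2]
filter_plate 0.75 (np.int64(324), np.int64(172)) [515.5 -94.   98.5]
t 10.5 pos [531.9 -96.9 253.7] xang -178.49 zax [ 0. -0. -1.] F [ 0.  -0.   0.6] g 50.1 q [-0.3  0.3  0.6  1.5 -0.2  1.4  1.9]
[529.  -95.9  73. ] -> [  3.3   1.2 180.7]
```

View pics/w3.png

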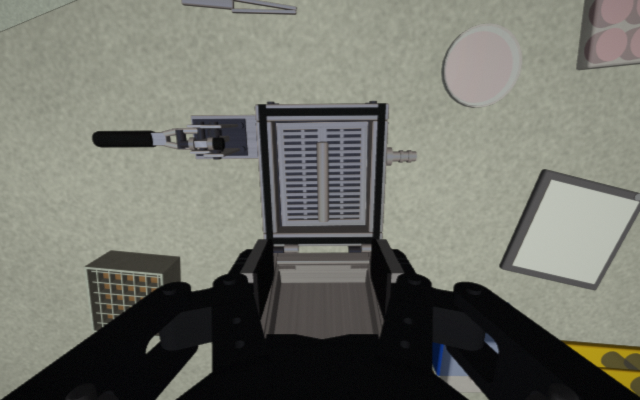

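The cover lies open, and the bail runs from (322, 143) to (322, 221) over the plate in the recess. I measure the bail's ends.

Run:
```python
from h import *
z=np.load('pics/w3.npz'); d=z['d'].astype(float); ci=camera_info('wrist'); ci['R'],ci['t']=z['R'],z['t']
v,u=np.mgrid[:400,:640]; C=np.stack([(u-ci['cx'])/ci['fx']*d,(v-ci['cy'])/ci['fy']*d,d],-1); W=(C-ci['t'])@ci['R']
m=(abs(W[...,2]-95)<6)&(abs(u-322)<12)&(v>125)&(v<238); q=W[m]; print(m.sum(),q.mean(0),q.min(0),q.max(0),np.polyfit(q[:,0],q[:,1],1),np.percentile(q[:,2],90))
c=[(q[:,0].min()+q[:,0].max())/2,q[:,1].mean()]; print(c); sh([*c,73.])
```

```text
916 [525.1 -95.5  96.7] [ 484.9 -103.    89.6] [568.8 -88.4  99.9] [   0.  -119.1] 98.39844820720793
[np.float64(526.8606579428888), np.float64(-95.50477388646213)]
t 10.5 pos [531.9 -96.9 253.7] xang -178.49 zax [ 0. -0. -1.] F [ 0.  -0.   0.6] g 50.1 q [-0.3  0.3  0.6  1.5 -0.2  1.4  1.9]
[526.9 -95.5  73. ] -> [  5.5   1.6 180.7]
```

>>> apply_moves:
  steps:
    - [40, 2, 1, 40, 0]
    - [40, 4, 1.5, 80, 0]
    - [40, 4.5, 1.5, 120, 0]
    - [40, 4.5, 1.5, 150, 0]
    - [40, 4.5, 1.5, 170, 0]
    - [40, 4.5, 1.5, 181, 0]
    - [40, 4.5, 1.5, 181, 0]
    - [40, 4.5, 1.5, 181, 0]

```text
time_s: 11.3
eef_pos: [527.5, -95.3, 72.4]
tool_rot: [-0.042, 3.139, -0.001]
wrist_force: [-0.0, -1.4, -0.1]
gripper_width: 39.7
```

>>> apply_moves:
  newtons: 70
  steps:
    - [4, 0, 0, 0, 0]
    - [4, 0, 0, 0, 0]
    - [4, 0, 0, 0, 0]
    - [4, 0, 0, 0, 0]
    - [4, 0, 0, 0, 0]

```text
time_s: 11.8
eef_pos: [527.6, -95.3, 72.8]
tool_rot: [-0.042, 3.138, -0.001]
wrist_force: [0.2, 0.2, 5.3]
gripper_width: 9.8
```

```bash
python3 -c "
from h import *
sh(U(-2,0,73))"
```

```text
t 11.8 pos [527.6 -95.3  72.8] xang -178.46 zax [ 0. -0. -1.] F [0.2 0.2 5.3] g 9.8 q [-0.3  0.5  0.5  1.8 -0.3  1.   2. ]
[527. -96.  73.] -> [ 0.6 -0.6 -0.2]
```

>>> apply_moves:
  steps:
    - [4, 0, 0, -8, 0]
    - [4, 0, 0, -18, 0]
    - [4, 0, 0, -30, 0]
    - [4, 0, 0, -45, 0]
    - [4, 0, 0, -65, 0]
    - [4, 0, 0, -85, 0]
    - [4, 0, 0, -105, 0]
    - [4, 0, 0, -120, 0]

```text
time_s: 12.6
eef_pos: [526.1, -94.9, 193.2]
tool_rot: [-0.042, 3.141, 0.001]
wrist_force: [-0.3, -0.1, -3.1]
gripper_width: 10.1
```

```bash
sed -i 's/s2/s3/' e.py; python3 e.py;  python3 -c "
from h import *
sh([605.2,254,133])"
```

```text
t 12.6 pos [526.1 -94.9 193.2] xang -178.48 zax [ 0.  0. -1.] F [-0.3 -0.1 -3.1] g 10.1 q [-0.3  0.3  0.6  1.6 -0.2  1.2  1.9]
t 12.65 pos [527.6 -95.3 195.6] xang -178.48 zax [ 0.  0. -1.] F [ 1.5 -0.6 -2.1] g 9.7 q [-0.3  0.3  0.6  1.6 -0.2  1.2  1.9]
[605.2 254.  133. ] -> [-86.5 347.1  63. ]
```

View pics/s3.png

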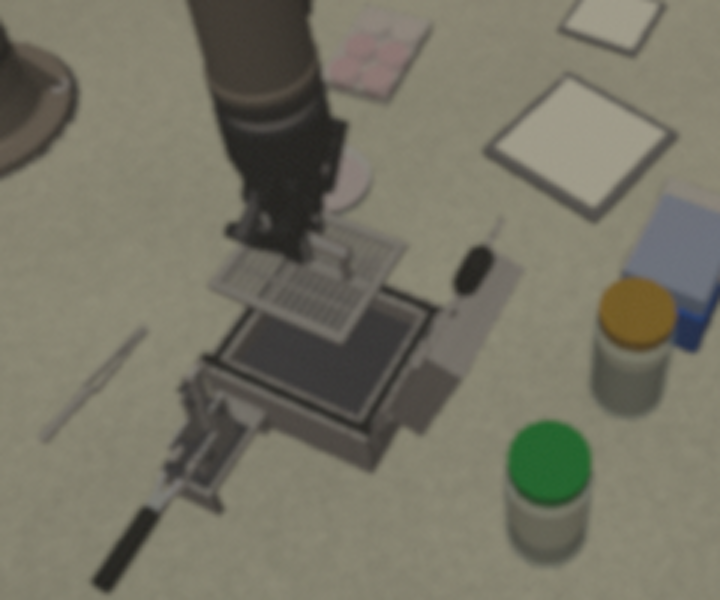

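The plate is out and level, the cover is open on its stop, and the handle is back. I move sideways first to clear the cover, then to the pad.

>>> apply_moves:
  steps:
    - [4, 0, 8, 0, 0]
    - [4, 0, 24, 0, 0]
    - [4, 0, 46, 0, 0]
    - [4, 0, 72, 0, 0]
    - [4, 0, 100, 0, 0]
    - [4, -2, 128, 0, 0]
    - [4, -10, 156, 0, 0]
    - [4, -22, 184, 0, 0]

```text
time_s: 13.45
eef_pos: [541.4, 91.6, 189.9]
tool_rot: [0.043, -3.137, -0.001]
wrist_force: [0.5, 0.1, -2.9]
gripper_width: 10.0
```

>>> apply_moves:
  steps:
    - [4, -14, 28, 2, 0]
    - [4, -28, 56, 8, 0]
    - [4, -40, 84, 17, 0]
    - [4, -50, 110, 28, 0]
    - [4, -57, 132, 40, 0]
    - [4, -61, 148, 50, 0]
    - [4, -63, 157, 57, 0]
    - [4, -64, 161, 60, 0]

```text
time_s: 14.25
eef_pos: [601.7, 253.0, 129.5]
tool_rot: [0.044, -3.138, 0.002]
wrist_force: [-0.4, 0.0, -4.1]
gripper_width: 9.9
```

>>> apply_moves:
  steps:
    - [4, 0, 0, 0, 0]
    - [4, 0, 0, 0, 0]
    - [4, 0, 0, 0, 0]

```text
time_s: 14.55
eef_pos: [603.7, 250.6, 132.3]
tool_rot: [-0.038, 3.14, -0.0]
wrist_force: [-0.2, -0.6, -2.5]
gripper_width: 9.4
```

```bash
sed -i 's/s3/s4/;s/\[160:360,150:390\]/[110:310,210:450]/' e.py
cat >> e.py <<'E'
sh([605.2,254,133])
for c in ('scene','top'):
    p,d=read_camera(c); ci=camera_info(c); v,u=np.mgrid[:400,:640]; C=np.stack([(u-ci['cx'])/ci['fx']*d,(v-ci['cy'])/ci['fy']*d,d],-1); W=(C-np.array(ci['t']))@np.array(ci['R'])
    m=(d>0)&(abs(W[...,0]-605)<75)&(abs(W[...,1]-254)<65)&(W[...,2]>95)&(W[...,2]<135); q=W[m]
    for i in range(3):
        k=np.linalg.lstsq(np.c_[q[:,:2],np.ones(len(q))],q[:,2],rcond=None)[0]; r=q[:,2]-np.c_[q[:,:2],np.ones(len(q))]@k; q=q[abs(r)<4]
    print(c,len(q),'slopes',k[:2].round(3),'mean',q.mean(0),q.min(0),q.max(0))
    p0=np.load('pics/'+c+'0.npz'); 
    for n in ('petri_dish','well_plate','forceps','sample_box','jar_full','tip_box'): print(n,[np.round(r['centre'],0) for r in landmark_of(c,n)[:2]])
E
python3 e.py
```

```text
t 14.55 pos [603.7 250.6 132.3] xang -178.6 zax [ 0. -0. -1.] F [-0.2 -0.6 -2.5] g 9.4 q [-0.7  0.6  0.4  1.4 -0.3  1.2  1.4]
t 14.6 pos [603.7 250.9 132.3] xang -178.59 zax [ 0. -0. -1.] F [ 0.2  0.2 -2.4] g 9.5 q [-0.7  0.6  0.4  1.4 -0.3  1.2  1.4]
[605.2 254.  133. ] -> [-1.6  3.1 -0.7]
scene 676 slopes [-0.  0.] mean [610.3 237.9 114.2] [543.2 197.  110.1] [667.8 304.2 118.2]
petri_dish [array([261., 220.]), array([261., 286.])]
well_plate [array([276., 179.]), array([189., 343.])]
forceps [array([181., 288.])]
sample_box [array([181., 288.])]
jar_full [array([354., 290.])]
tip_box [array([377., 255.]), array([340., 205.])]
top 46 slopes [-0.   0.1] mean [634.2 208.  114.3] [582.4 201.2 110.3] [661.6 219.5 116.9]
petri_dish [array([345., 256.])]
well_plate []
forceps [array([438., 276.]), array([414., 145.])]
sample_box [array([478., 161.])]
jar_full [array([366., 144.])]
tip_box [array([330., 144.]), array([413., 146.])]
```

View pics/s4.png

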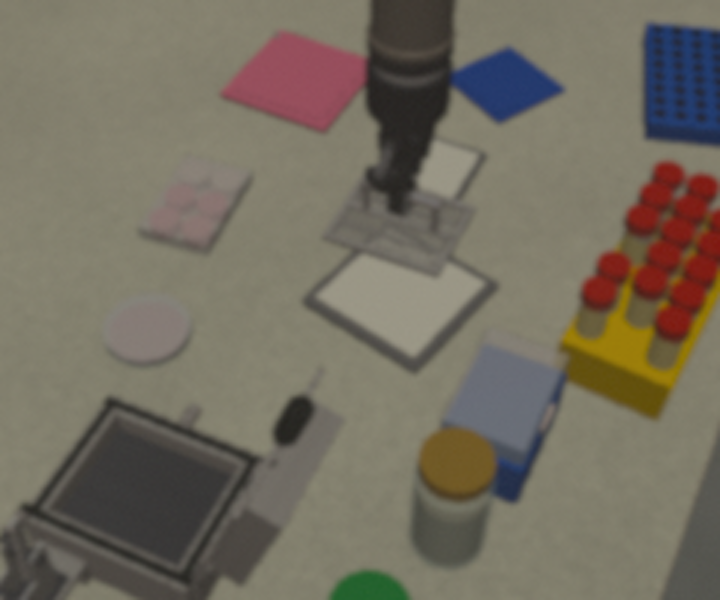

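>>> apply_moves:
  steps:
    - [4, 0, 2.5, -2, 0]
    - [4, 0, 2.5, -2, 0]
    - [4, 0, 2.5, -2, 0]
    - [4, 0, 2.5, -2, 0]
    - [4, 0, 2.5, -2, 0]
    - [4, 0, 2.5, -2, 0]
    - [4, 0, 2.5, -2, 0]
    - [4, 0, 2.5, -2, 0]

```text
time_s: 16.1
eef_pos: [603.0, 254.8, 133.3]
tool_rot: [-0.042, 3.141, -0.0]
wrist_force: [-0.2, -0.5, -3.5]
gripper_width: 9.6
```

```bash
python3 -c "
from h import *
s,R=st(); print(s['joint_vel'])
for n in ('scene','top'):
    a=np.load('pics/'+n+'0.npz')['p'].astype(int); b,_=read_camera(n); save(n+'f',b)
st(); print(close_job())"
```

```text
t 16.1 pos [603.  254.8 133.3] xang -178.47 zax [ 0. -0. -1.] F [-0.2 -0.5 -3.5] g 9.6 q [-0.7  0.6  0.4  1.4 -0.3  1.2  1.4]
[ 0.  0. -0. -0. -0.  0.  0.]
t 16.2 pos [603.  254.8 133.3] xang -178.47 zax [ 0.  0. -1.] F [-0.2  0.5 -3.4] g 9.8 q [-0.7  0.6  0.4  1.4 -0.3  1.2  1.4]
the job is handed in; nothing more can be done
None
```

The job is handed in, finished at 16.2 s. I swung the clamp handle back to its stop, opened the cover onto its stop, and drew the plate out by its bail. The arm is now holding it still over the large grey-bezel light pad.

**Last checks**
- **Position:** the tool was at (603, 255), against a pad centre measured at about (605, 254). By calculation the plate's underside is about 99 mm above the lit face.
- **Level:** a plane fit to the scene camera's depth gave no tilt, taken before a final nudge of about 3 mm. The top camera's fit showed a slope of about 0.1 in y. It rested on only 46 points at the plate's partly hidden edge, so I discounted it.
- **Still and held:** joint speeds were zero, and the force on the wrist matched the plate's weight (about 3 N).
- **Clamp and cover:** pictures taken after release show the cover lying open. The handle was still back when the plate came out; the last view cuts it off.
- **Other items:** those visible in the last view stood where they were. I did not compare their positions numerically, and the networks' finds for several of them in the last check were wrong or missing. The final pictures were saved but not viewed.

The highest force read at the end of a move was about 26 N at the wrist, when pressing the handle on its stop.

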